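# Loosen the knurled nut on the brake-disc stand

### The arm

A 6-joint arm with a two-finger parallel gripper is mounted at the origin on the work surface. World frame = base frame: x ahead of the robot, y to its left, z up, the work surface at z = 0. Lengths are in m, angles in rad, forces in N, time in s.
With the tool pointing down it reaches from about 0.25 to 0.725 m from the base axis. Payload 4 kg.
Tool frame: the origin (TCP) lies at the very end of the fingers, on their centre line; the grasp point (between the pads) lies 19 mm behind it; z points along the fingers, y is the direction in which the jaws open and shut (so a half turn about z gives the same grasp; the last joint's range is limited). The gripper opens to 85 mm and grips with 20 to 120 N. Pads are 22 mm wide; open, the fingers measure 114 mm over their backs; the gripper's body (76 mm by 85 mm) begins 54 mm behind the grasp point. The pads swing forward as they close: fully open they stand 13 mm farther back than shut.
Start: joints at [0, 0.241, 0.005, 1.335, 0, 1.571], TCP at [0.5, -0, 0.231] pointing down, gripper open.
Joint ranges: [-2.72, 2.72], [-1.05, 1.87], [-1.09, 1.28], [-1.99, 2.15], [-1.42, 1.44], [-3.14, 3.14]. Speed limits (rad/s): [2.79, 2.79, 3.14, 3.14, 3.14, 3.14].

### API

Orientations are given as a rotation vector (axis times angle).
In Python, from cell import move_ptp, move_linear, move_joints, ungrasp, close_gripper, wait, solve_ik, get_image, IKError, finish_job, read_time_s, read_joint_pos, read_joint_velocities, read_joint_torque, read_position, read_tool_rot, read_wrist_force, read_torque, read_opening gives the robot as it stands. Calls block until the motion is done:
- move_ptp(position, orientation): joint-space move of the TCP to a pose.
- move_linear(position, vel=0.15, attitude=None, threshold=None): straight line of the TCP; attitude=None keeps the orientation; vel is the mean speed in m/s. With threshold (N) it stops when the force on the tool has changed by that much, and returns True; else False.
- move_joints(angles): joint-space move.
- ungrasp() and close_gripper(grasp_force=None): open the fingers fully, or close them until they stop; grasp_force is the grip in N (None keeps the last).
- wait(seconds).
- solve_ik(position, orientation): joint angles nearest the present ones, or None.
- get_image(name): name is "scene" or "side" or "wrist"; returns a dict with "color" (400x640x3 uint8, red, green, blue), "vertical_fov" (degrees; the focal length in pixels is half the picture's height over the tangent of half this angle, whatever the lens; pixels are square), "cx", "cy" (the principal point, pixels), "extrinsics" (4x4, takes a point from world to camera coordinates). Camera axes: x right, y down, z forward; pixel columns grow to the right and rows downward; lengths in m; the calibration is good to about 2 mm. A picture is of the moment at which its call begins. There is no depth.
A pose or a line that the arm cannot do raises IKError and nothing moves.
- finish_job(): hands the job in, once; it reports no verdict.
Readings, each from a call of its own:
- read_time_s(): time.
- read_joint_pos(): joint angles.
- read_joint_velocities(): joint speeds.
- read_joint_torque(): joint torques, N m.
- read_position(): TCP position.
- read_tool_rot(): TCP orientation.
- read_wrist_force(): force on the tool from outside, world axes, zero at the start.
- read_torque(): the same for the moment, N m.
- read_opening(): finger opening in m.
Only numpy, scipy, OpenCV 4.12 (cv2) and the standard library are available. Lean on these libraries where they do the work, as an engineer would, in place of code of your own. Each camera call takes 0.05 s, during which the arm holds its last target. There are 200 camera calls.

### The job

The knurled nut that clamps the brake disc has been broken loose: roll a fingertip along its rim, anticlockwise seen from above, to unscrew it until its red mark has come round to the yellow pointer for the second time, and leave it standing there. Do not press hard on the nut, keep off the dial gauge, and leave the bolts and everything else where it is: nothing is to be picked up.

Things in the scene. Friction and masses are not known exactly. Their poses are not given: they have to be found in the camera images.
- stand: Fixed stand carrying a brake disc. Origin: on the table under the vertical spindle axis; x points to the yellow pointer, z up. Blue base 220 x 220 x 15 mm plus a lug for the gauge post; disc 240 mm across, its outer ring's top at 52 mm; its raised centre, 140 mm across, has its top at 85 mm. Spindle end 22 mm across, up to 135 mm. Round the nut the space is free except for the dial gauge.
- nut (a joint): Turn of the knurled nut in rad, growing anticlockwise seen from above (loosening). 0: red mark at the pointer; back at it at 6.283 (first time) and 12.566 (second). Starts at 0.4 to 2.6, mark past the pointer. Already broken loose: turns both ways with a steady drag of about 0.06 N m, no spring, stays where left, thread runs out at 22.
- nut_top (a point): Centre of the nut's top face, on the spindle axis; x points to the red mark (radial stripe on the top, running on down the side). Nut: aluminium, 91 mm across its knurls (36 upright ridges 2 mm proud, 7.6 mm apart), 34 mm high. At joint value 0 its underside is 88 mm, its top 122 mm above the table; it climbs 2 mm a turn.
- pointer (a point): Yellow pointer, flat on the disc's raised centre, 58 mm from the spindle axis, 86 mm above the table.
- dial (a point): Centre of the dial gauge's face (42 mm across, facing up, 137 mm above the table), 104 mm from the spindle axis, 50 degrees anticlockwise of the pointer. Its probe goes straight down to the disc; its steel post (14 mm, clamp 22 mm, 140 mm tall) stands 40 mm farther out on the same line.
- gauge: The dial gauge with probe and post as one fixed body; its origin and axes are those of the stand.
- bolt_a: Loose wheel bolt standing on its head on the disc's outer ring, 22 mm across, 42 mm tall; origin under its centre.
- bolt_b: A second bolt like it, also on the disc's outer ring; origin under its centre.
- carton: Loose yellow and grey carton 130 x 90 x 70 mm on the table; origin under its centre.
- bin: Loose empty grey open bin 150 x 110 x 70 mm on the table; origin under its centre.
- filter: Loose white oil filter with a blue band, 76 mm across, 88 mm tall, on the table; origin under its centre.
- bearing: Loose steel bearing ring, 80 mm outside, 40 mm bore, 30 mm high, on the table; origin under its centre.
- drum_cap: Loose black rubber cap, 64 mm across, 35 mm high, on the table; origin under its centre.

How it is judged:
On the way:
1. the mark has come round to the pointer the first time (value of joint nut above 6 rad), for 0.1 s.
At the end, for the whole second after the job is handed in: The nut stands still with its red mark within 0.35 rad (20 degrees) of the yellow pointer on the mark's second arrival there (joint 12.22 to 12.92), and every loose thing is within 15 mm of where it was (value of joint nut between 12.216 and 12.916 rad and velocity of joint nut between -0.05 and 0.05 rad/s and distance of each of bolt_a, bolt_b, carton, bin, filter, bearing, drum_cap from where it was at the start of the episode below 0.015 m); the robot touches nothing.
It fails at once if the nut is pressed hard (over 40 N) (contact force between any of the arm, the fingers and nut above 40 N).
It fails at once if the dial gauge is touched (over 1 N) (contact force between anything else and gauge above 1 N).
It fails at once if a loose thing is shifted, knocked over or picked up (over 15 mm) (distance of any of bolt_a, bolt_b, carton, bin, filter, bearing, drum_cap from where it was at the start of the episode above 0.015 m).
It also fails if it takes over 72 s, if anything falls off the work surface, if the arm or the gripper's body presses on something with over 40 N, if the wrist force passes 120 N, or if a joint passes its speed limit or range.

## Working session

There is one attempt and no reset: what is moved stays moved. The work goes in short steps, each a Python script; the robot and the scene stay as the last script left them, time stands still between calls to the robot, and variables do not carry over. Pictures are saved under pics/ and viewed, about 8 in all and at most 12, crops included, and the job is handed in when it is done.

```bash
ls; mkdir -p pics; python3 - <<'E'
from cell import *
import cv2,numpy as np
for n in("scene","side","wrist"):
    d=get_image(n); cv2.imwrite(f"pics/{n}0.png",d["color"][:,:,::-1]); print(n,d["vertical_fov"],d["cx"],d["cy"],np.round(d["extrinsics"],3).tolist())
print(read_time_s(),read_tool_rot(),read_wrist_force())
E
```

```text
pics
scene 51.15255381028292 325.1388158280851 198.5317175985665 [[-0.157, 0.988, -0.005, 0.076], [0.63, 0.096, -0.771, -0.238], [-0.761, -0.124, -0.637, 1.566], [0.0, 0.0, 0.0, 1.0]]
side 50.78439773919619 321.7158453852643 197.52380926433318 [[-0.984, -0.176, 0.021, 0.493], [-0.132, 0.649, -0.75, 0.142], [0.118, -0.74, -0.662, 1.517], [0.0, 0.0, 0.0, 1.0]]
wrist 60.1455039430043 321.98052877492995 198.32249530392102 [[1.0, 0.0, -0.001, -0.501], [0.001, -0.946, 0.324, -0.042], [-0.001, -0.324, -0.946, 0.381], [0.0, 0.0, 0.0, 1.0]]
0.15 [-2.22066886e+00 -2.22057797e+00  1.72582561e-03] [-0.10375716  0.59272157 -0.74464714]
```

View pics/scene0.png

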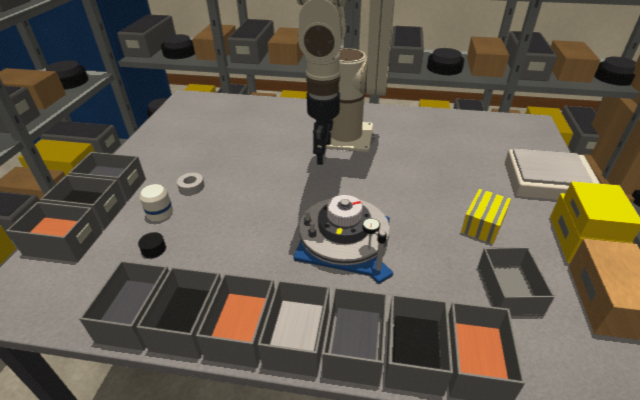

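View pics/side0.png

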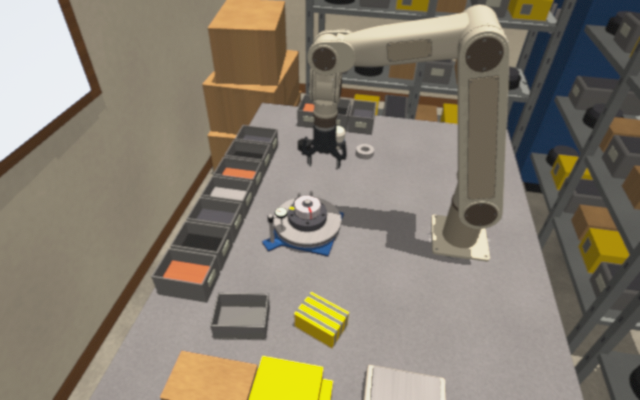

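The scene view shows the stand at about (345,230): nut top near (345,205), red mark (355,204), yellow pointer (339,232), dial (372,226). Two dark bolts stand at about (309,222) and (312,232). The loose things are well away from the stand.

```bash
cat > h.py <<'E'
from cell import *
import cv2,numpy as np
def ray(d,u,v,z):
    f=200/np.tan(np.radians(d["vertical_fov"]/2)); E=np.array(d["extrinsics"])
    R,t=E[:3,:3],E[:3,3]; o=-R.T@t; r=R.T@np.array([(u-d["cx"])/f,(v-d["cy"])/f,1]); return o+r*(z-o[2])/r[2]
def proj(d,p):
    f=200/np.tan(np.radians(d["vertical_fov"]/2)); E=np.array(d["extrinsics"]); c=E[:3,:3]@p+E[:3,3]
    return np.array([d["cx"]+f*c[0]/c[2],d["cy"]+f*c[1]/c[2]])
def blobs(d,mask,box,amin=4):
    m=np.zeros(mask.shape,np.uint8); x0,y0,x1,y1=box; m[y0:y1,x0:x1]=mask[y0:y1,x0:x1]
    n,l,s,c=cv2.connectedComponentsWithStats(m); return [(c[i],s[i,4],l==i) for i in range(1,n) if s[i,4]>=amin]
def colors(d):
    r,g,b=[d["color"][:,:,i].astype(int) for i in range(3)]
    return dict(red=(r>g*1.8)&(r>b*1.8)&(r>90),yel=(r>b*2)&(g>b*1.8)&(r>110),white=(np.minimum(np.minimum(r,g),b)>165),blue=(b>r*1.6)&(b>g*1.25)&(b>60))
E
python3 - <<'E'
from h import *
for n,box in(("scene",(285,180,405,285)),("side",(255,185,350,260))):
    d=get_image(n)
    for k,m in colors(d).items():
        for c,a,l in blobs(d,m,box,3):
            print(n,k,a,c.round(1),{z:ray(d,*c,z)[:2].round(4).tolist() for z in(.0,.086,.123,.137)})
    x0,y0,x1,y1=box; cr=d["color"][y0:y1,x0:x1,::-1]
    cv2.imwrite(f"pics/{n}1.png",cv2.resize(cr,None,fx=6,fy=6,interpolation=cv2.INTER_CUBIC)); print(cr.shape)
E
```

```text
scene red 16 [356.4 202.4] {0.0: [0.3837, 0.0798], 0.086: [0.4859, 0.0864], 0.123: [0.5299, 0.0892], 0.137: [0.5466, 0.0903]}
scene yel 34 [338.7 230.7] {0.0: [0.5136, 0.0433], 0.086: [0.6021, 0.0537], 0.123: [0.6402, 0.0583], 0.137: [0.6547, 0.06]}
scene white 431 [344.4 205.7] {0.0: [0.4043, 0.0458], 0.086: [0.5044, 0.056], 0.123: [0.5474, 0.0604], 0.137: [0.5637, 0.0621]}
scene white 368 [375.7 218.8] {0.0: [0.4487, 0.1422], 0.086: [0.5441, 0.1423], 0.123: [0.5852, 0.1423], 0.137: [0.6007, 0.1423]}
scene white 54 [374.  241.5] {0.0: [0.5411, 0.1436], 0.086: [0.6267, 0.1435], 0.123: [0.6636, 0.1434], 0.137: [0.6775, 0.1434]}
scene white 645 [337.6 249. ] {0.0: [0.5836, 0.0496], 0.086: [0.6647, 0.0594], 0.123: [0.6996, 0.0636], 0.137: [0.7129, 0.0652]}
scene blue 5 [387.6 217.8] {0.0: [0.4391, 0.176], 0.086: [0.5355, 0.1725], 0.123: [0.577, 0.1709], 0.137: [0.5927, 0.1704]}
scene blue 905 [346.4 264.6] {0.0: [0.6347, 0.0793], 0.086: [0.7105, 0.086], 0.123: [0.7431, 0.0888], 0.137: [0.7554, 0.0899]}
(105, 120, 3)
side red 5 [309.4 209.6] {0.0: [0.5552, -0.0352], 0.086: [0.5372, 0.054
[... 370 characters left out ...]
286, 0.0607], 0.123: [0.6175, 0.0993], 0.137: [0.6133, 0.1138]}
side white 765 [313.2 230.7] {0.0: [0.5197, 0.0716], 0.086: [0.5044, 0.1534], 0.123: [0.4979, 0.1886], 0.137: [0.4954, 0.2019]}
side white 5 [269.8 214.6] {0.0: [0.6957, 0.0211], 0.086: [0.6666, 0.1069], 0.123: [0.6542, 0.1438], 0.137: [0.6494, 0.1577]}
side white 29 [276.7 221.2] {0.0: [0.6613, 0.05], 0.086: [0.635, 0.1335], 0.123: [0.6236, 0.1694], 0.137: [0.6194, 0.183]}
side blue 3 [341.7 213.3] {0.0: [0.4313, -0.0391], 0.086: [0.423, 0.0514], 0.123: [0.4194, 0.0903], 0.137: [0.418, 0.105]}
side blue 406 [297.8 245.8] {0.0: [0.5582, 0.1538], 0.086: [0.54, 0.2292], 0.123: [0.5321, 0.2616], 0.137: [0.5291, 0.2739]}
(75, 95, 3)
```

View pics/scene1.png

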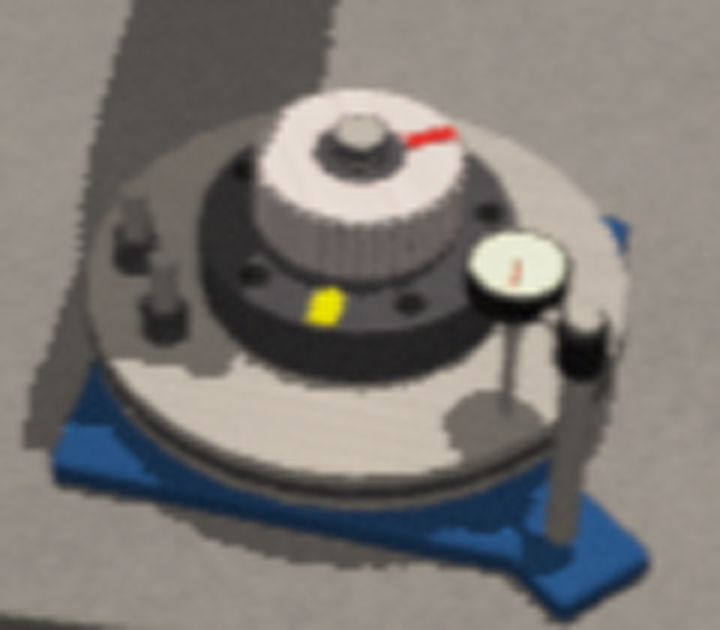

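Nut axis from the two views is about (0.544, 0.063) and the pointer is about 58 mm from it at about −8°, which matches the sheet. The mark is about 2.2 rad past the pointer. The wrist picture should tighten this, so I'll check it along with reach over the arc.

```bash
python3 - <<'E'
from h import *
from scipy.spatial.transform import Rotation as Ro
d=get_image("wrist")
for n,p in(("sp",(.544,.062,.135)),("dial",(.621,.132,.137)),("pt",(.6015,.0545,.086))):
    print(n,proj(d,np.array(p)).round(), [proj(get_image(k),np.array(p)).round(1).tolist() for k in("scene","side")])
C=np.array([.544,.062])
for s in(1,-1):
    out=[]
    for a in range(60,400,20):
        f=np.radians(a); u=np.array([np.cos(f),np.sin(f),0]); x=s*u; z=np.array([0,0,-1.]); 
        rv=Ro.from_matrix(np.c_[x,np.cross(z,x),z]).as_rotvec()
        q=solve_ik(np.r_[C,.098]+.057*u,rv); out.append((a,None if q is None else round(float(q[5]),2)))
    print(s,out)
E
```

```text
sp [386. 114.] [[345.3, 201.2], [307.1, 200.3]]
dial [521.  -4.] [[370.8, 224.1], [280.2, 210.5]]
pt [445. 118.] [[339.1, 230.5], [291.6, 207.1]]
1 [(60, 2.29), (80, 1.96), (100, 1.61), (120, 1.26), (140, 0.89), (160, 0.51), (180, 0.13), (200, -0.26), (220, -0.65), (240, -1.02), (260, -1.39), (280, -1.73), (300, -2.07), (320, -2.4), (340, -2.72), (360, -3.04), (380, 2.93)]
-1 [(60, -0.86), (80, -1.19), (100, -1.53), (120, -1.88), (140, -2.25), (160, -2.63), (180, -3.01), (200, 2.88), (220, 2.49), (240, 2.12), (260, 1.76), (280, 1.41), (300, 1.07), (320, 0.74), (340, 0.42), (360, 0.1), (380, -0.21)]
```

View pics/wrist0.png

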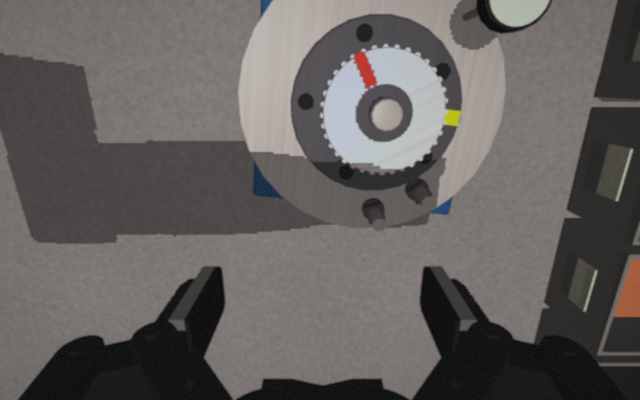

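The wrist view confirms it: spindle at (386,115) against (386,114) predicted, mark at about (366,70), pointer (452,118), bolts near (372,210) and (418,190), dial at upper right. Next I make the driver and do a short first stroke with the closed fingertip, tool turning with the arc.

```bash
cat >> h.py <<'E'
from scipy.spatial.transform import Rotation as Ro
C=np.array([.544,.062]); Z=.100
def U(a): return np.array([np.cos(np.radians(a)),np.sin(np.radians(a)),0])
def rot(a):
    x=U(a); z=np.array([0,0,-1.]); return Ro.from_matrix(np.c_[x,np.cross(z,x),z]).as_rotvec()
def pose(a,rho,z=Z): return np.r_[C,z]+rho*U(a)
PA=-7.5  # pointer angle, deg
def mark(name,ztop=.123):
    d=get_image(name); best=None
    for c,a,l in blobs(d,colors(d)["red"],(0,0,640,400),4):
        v,u=np.nonzero(l); P=np.array([ray(d,i,j,ztop)[:2] for i,j in zip(u,v)])-C
        P=P[np.hypot(*P.T)<.046]
        if len(P)>3 and (best is None or len(P)>len(best)): best=P
    if best is None: return None
    m=best.mean(0); return round(float((np.degrees(np.arctan2(m[1],m[0]))-PA)%360),1),len(best),round(float(np.hypot(*m)),4)
def approach(a):
    """come down outside the rim at angle a, touch radially; returns rho, force baseline"""
    move_ptp(pose(a,.075,.175),rot(a)); move_linear(pose(a,.075),vel=.15); wait(.1)
    f0=read_wrist_force(); hit=move_linear(pose(a,.046),vel=.03,threshold=3)
    p=read_position(); rho=float((p-np.r_[C,Z])@U(a)); return hit,rho,f0
def stroke(a0,a1,rho,f0,step=8,target=8,vel=.06,log=True):
    a=a0; L=[]
    while a<a1-1e-6:
        a=min(a+step,a1); move_linear(pose(a,rho),vel=vel,attitude=rot(a))
        f=read_wrist_force()-f0; fr=f@U(a); ft=f@U(a+90); L.append((round(a),round(rho*1e3,1),round(fr,1),round(ft,1),round(f[2],1)))
        if np.hypot(fr,ft)>28: print("HIGH"); rho+=.002; move_linear(pose(a,rho),vel=.05)
        rho-=float(np.clip((target-fr)*1e-4,-.0008,.0006))
    if log: print(L)
    return rho
def leave(a,rho): move_linear(pose(a,rho+.02),vel=.15); move_linear(pose(a,rho+.02,.175),vel=.2)
E
python3 - <<'E'
from h import *
d=get_image("wrist")
for c,a,l in blobs(d,colors(d)["yel"],(300,50,500,200)): 
    p=ray(d,*c,.086)[:2]-C; print("pointer",c,np.hypot(*p),np.degrees(np.arctan2(p[1],p[0])))
print([mark(n) for n in("wrist","scene","side")])
close_gripper(20)
hit,rho,f0=approach(100); print(hit,rho,f0,read_wrist_force()-f0,read_time_s())
if hit:
    rho=stroke(100,132,rho,f0); print(rho,[mark(n) for n in("wrist","scene","side")],read_time_s())
    d=get_image("wrist"); cv2.imwrite("pics/w2.png",d["color"][:,:,::-1])
E
```

```text
pointer [450.89  117.085] 0.06305113426199657 -6.115666568741636
[(123.6, 389, 0.0324), (124.8, 16, 0.0306), (122.9, 6, 0.0345)]
True 0.05583389164824923 [-0.09693608 -0.64073936  0.34663247] [0.4547496  2.6364119  0.89024533] 3.6417
[(108, 55.8, np.float64(2.4), np.float64(0.7), np.float64(1.2)), (116, 55.3, np.float64(4.0), np.float64(0.7), np.float64(0.3)), (124, 54.9, np.float64(6.3), np.float64(0.4), np.float64(1.3)), (132, 54.7, np.float64(8.2), np.float64(0.2), np.float64(2.3))]
0.054717079046645606 [(142.1, 37, 0.0234), (153.1, 17, 0.0304), None] 4.9583
```

View pics/w2.png

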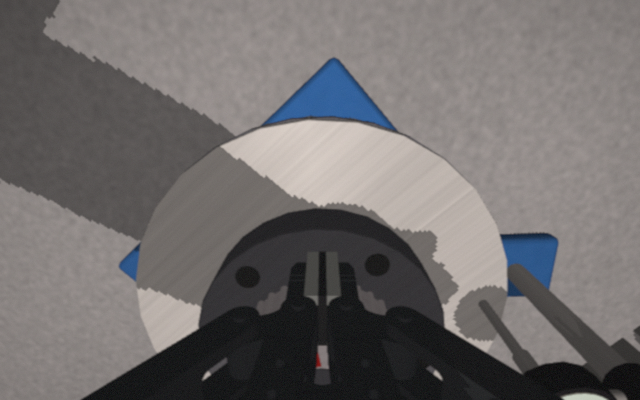

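It works: the mark moved about 29° over 32° of travel with 8 N of press. The picture shows the fingertip on the rim, with the dial clear at lower right. The scene camera still sees the mark, so I'll continue the stroke.

```bash
python3 - <<'E'
from h import *
f0=np.array([-.1,-.64,.35]); rho=.0547
for a in range(132,312,36):
    rho=stroke(a,a+36,rho,f0,step=9); print(a+36,mark("scene"),mark("wrist"),mark("side"),read_time_s())
leave(312,rho); print(mark("scene"),mark("side"),read_time_s())
E
```

```text
[(141, 54.7, np.float64(6.7), np.float64(0.1), np.float64(2.7)), (150, 54.6, np.float64(7.3), np.float64(-0.4), np.float64(3.0)), (159, 54.5, np.float64(7.7), np.float64(-0.5), np.float64(4.0)), (168, 54.5, np.float64(6.4), np.float64(-0.6), np.float64(4.2))]
168 (189.8, 10, 0.033) (180.4, 53, 0.0237) None 6.3917
[(177, 54.3, np.float64(7.2), np.float64(0.3), np.float64(4.2)), (186, 54.2, np.float64(6.9), np.float64(0.6), np.float64(3.7)), (195, 54.1, np.float64(7.4), np.float64(-0.3), np.float64(2.6)), (204, 54.1, np.float64(6.6), np.float64(0.8), np.float64(2.9))]
204 (225.4, 16, 0.0338) (217.7, 69, 0.0242) None 7.775
[(213, 53.9, np.float64(7.2), np.float64(-0.1), np.float64(2.5)), (222, 53.8, np.float64(6.4), np.float64(0.5), np.float64(0.5)), (231, 53.7, np.float64(6.5), np.float64(-0.0), np.float64(0.8)), (240, 53.5, np.float64(7.0), np.float64(1.9), np.float64(0.1))]
240 (259.5, 16, 0.0346) (254.7, 88, 0.0245) None 9.1583
[(249, 53.4, np.float64(7.8), np.float64(-0.1), np.float64(-0.8)), (258, 53.4, np.float64(6.3), np.float64(-0.1), np.float64(-1.7)), (267, 53.2, np.float64(6.1), np.float64(0.1), np.float64(-2.2)), (276, 53.0, np.float64(6.7), np.float64(1.4), np.float64(-2.7))]
276 (293.8, 19, 0.0339) (291.6, 109, 0.0247) None 10.5417
[(285, 52.9, np.float64(6.0), np.float64(-0.0), np.float64(-3.5)), (294, 52.7, np.float64(6.0), np.float64(0.8), np.float64(-3.3)), (303, 52.5, np.float64(5.9), np.float64(1.9), np.float64(-4.4)), (312, 52.3, np.float64(6.9), np.float64(1.6), np.float64(-4.0))]
312 None (326.4, 109, 0.0249) (330.1, 4, 0.0337) 11.925
(327.5, 19, 0.0326) None 12.8333
```

```bash
python3 - <<'E'
from h import *
move_ptp(pose(200,.085,.175),rot(200))
hit,rho,f0=approach(100); print(hit,rho,f0,read_time_s())
if hit:
    for a in range(100,300,40):
        rho=stroke(a,a+40,rho,f0,step=8,log=a in(100,260)); print(a+40,round(rho,4),mark("scene",.124),mark("wrist",.124),read_time_s())
    leave(300,rho); print(mark("scene",.1245),mark("side",.1245),mark("wrist",.1245),read_time_s())
E
```

```text
True 0.055884997455637284 [ 0.70199544 -1.11776771 -0.0208309 ] 17.6917
[(108, 55.9, np.float64(2.2), np.float64(0.7), np.float64(0.2)), (116, 55.3, np.float64(5.6), np.float64(1.6), np.float64(2.5)), (124, 55.1, np.float64(7.3), np.float64(0.8), np.float64(2.7)), (132, 55.0, np.float64(7.0), np.float64(0.3), np.float64(3.0)), (140, 54.9, np.float64(7.8), np.float64(0.0), np.float64(4.2))]
140 0.0549 (2.6, 18, 0.032) None 19.25
180 0.0546 (44.4, 19, 0.0318) None 20.8083
220 0.0541 (87.5, 18, 0.0299) None 22.3667
260 0.0534 (131.5, 17, 0.0314) None 23.925
[(268, 53.4, np.float64(5.8), np.float64(1.4), np.float64(-1.2)), (276, 53.1, np.float64(5.6), np.float64(0.5), np.float64(-1.8)), (284, 52.9, np.float64(4.6), np.float64(1.0), np.float64(-2.0)), (292, 52.6, np.float64(5.0), np.float64(-0.0), np.float64(-1.9)), (300, 52.3, np.float64(5.5), np.float64(1.1), np.float64(-2.4))]
300 0.052 (171.5, 15, 0.0334) None 25.4833
(171.1, 15, 0.032) None None 26.4417
```

The mark has passed the pointer once and stands at 171° of the second turn, leaving about 189°. I'll do the last stroke with a check before the end.

```bash
python3 - <<'E'
from h import *
move_ptp(pose(200,.085,.175),rot(200))
hit,rho,f0=approach(100); print(hit,rho,read_time_s())
if hit:
    for a in range(100,260,40):
        rho=stroke(a,a+40,rho,f0,log=False); m=mark("scene",.1255); print(a+40,round(rho,4),m,read_time_s())
    rem=360-m[0] if m and m[0]>250 else 30
    print("rem",rem); a1=260+min(rem,45); rho=stroke(260,a1,rho,f0,target=6)
    leave(a1,rho); move_ptp(np.r_[C+[-.09,-.09],.24],rot(200)); wait(.3)
    print([mark(n,.1257) for n in("scene","side","wrist")],read_time_s())
    d=get_image("wrist"); cv2.imwrite("pics/w3.png",d["color"][:,:,::-1])
    d=get_image("scene"); cv2.imwrite("pics/s3.png",cv2.resize(d["color"][180:285,285:405,::-1],None,fx=6,fy=6,interpolation=cv2.INTER_CUBIC))
E
```

```text
True 0.055746541996384034 31.1417
140 0.0547 (208.0, 13, 0.033) 32.65
180 0.0546 (247.5, 16, 0.0326) 34.1583
220 0.0541 (282.5, 16, 0.0337) 35.6667
260 0.0534 (322.1, 17, 0.0324) 37.175
rem 37.89999999999998
[(268, 53.4, np.float64(7.0), np.float64(-0.1), np.float64(-1.7)), (276, 53.5, np.float64(4.5), np.float64(0.6), np.float64(-3.0)), (284, 53.4, np.float64(4.8), np.float64(-0.8), np.float64(-3.2)), (292, 53.3, np.float64(5.5), np.float64(0.7), np.float64(-4.1)), (298, 53.2, np.float64(5.9), np.float64(0.2), np.float64(-2.8))]
[(0.6, 17, 0.0315), None, None] 41.3167
```

View pics/s3.png

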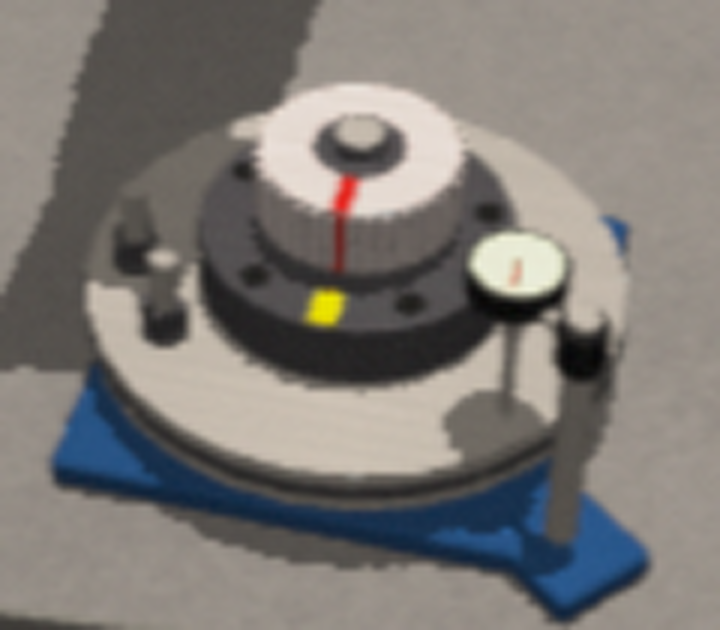

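The mark at crop (345,195) runs straight down to the pointer at (325,307). The bolts stand at the same pixels as before, and the gripper is clear of everything.

```bash
python3 -c "
from h import *
print(mark('scene',.1257),read_wrist_force(),read_time_s()); finish_job()"
```

```text
(0.6, 17, 0.0315) [-0.42443412 -0.07970224 -0.75570594] 41.4667
the job is handed in; nothing more can be done
```

I unscrewed the nut with the closed fingertip until its red mark came round to the yellow pointer for the second time, then handed the job in at 41.5 s.

- **Strokes:** I made three anticlockwise strokes of about 200° each, lifting off and going back between them. They stayed on the side of the rim away from the dial gauge.
- **Force:** I pressed with about 4–8 N on the nut. Readings were taken at the end of each short step, so a brief peak in between would not show; none of the readings I printed was above about 8 N.
- **Turn count:** The mark started about 124° past the pointer. It passed the pointer once during the second stroke and ended about 1° from it on the second arrival, which puts the joint near 12.57 rad.
- **Last checks:** Two scene pictures about 0.15 s apart both gave the mark at 0.6°, so the nut was standing still. The last scene crop shows the bolts and gauge where they were, and the arm was clear of everything. I did not measure the other loose things again, because the arm never went near them.
- **Checks that disagreed or failed:**
  - The wrist camera put the pointer 1.4° off the angle I used and 5 mm farther out than the sheet says, well inside the 20° tolerance.
  - Once the fingers covered part of the mark, the wrist readings were up to 11° below the scene readings, so I went by the scene camera.
  - The side and wrist cameras did not see the mark at the end, so the final angle rests on the scene camera alone.

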